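# Offer the forming punch up to its die

### The job

Somebody left a sanding stick lying on the steel forming die: take it off and lay it flat on the cork mat. Then take the red-handled punch from its wooden cradle, carry it across the tool rack without hitting the rack, and finish still holding it still and upright over the die's recess, centred, lined up lengthwise with the recess and with its brass foot about a centimetre above the die's top, so that I can check the fit by eye. The punch must not touch the die, and the other things on the bench stay where they are.

Things in the scene. Friction and masses are not known exactly. Their poses are not given: they have to be found in the camera images.
- die: Fixed dark steel block, 110 (x) x 80 (y) x 35 mm high, with an oblong blind recess in the middle of its top, 50 mm (x) by 32 mm (y), 20 mm deep. Origin: centre of its underside; z up. It may be on either side of the rack, turned up to about 26 degrees.
- die_hole0 (a point): Centre of the mouth of the die's recess, level with the die's top face (35 mm above the bench); axes as the die's.
- cradle: Fixed pale wooden block, 100 x 74 x 30 mm high, with a recess 52 x 34 mm, 22 mm deep, in its top, in which the punch's foot stands with 4 mm play all round. Origin: centre of its underside. Always on the other side of the rack from the die.
- punch: Loose punch, 0.25 to 0.46 kg. From below: brass foot 44 (x) x 26 (y) x 16 mm; aluminium flange 64 x 46 x 10 mm; red upright handle 36 (x) x 20 (y) x 50 mm, at z = 26 to 76 mm, gripped across its 20 mm. Origin: centre of the foot's lower face, z up. Starts upright in the cradle, flange on the cradle's top, lower face 14 mm above the bench. Half a turn makes no difference to its fit.
- stick: Loose sanding stick: flat wooden bar 160 (x, its length) x 26 (y) x 14 mm thick, about 60 g, mostly wrapped in blue abrasive, one end bare pale wood. Origin: centre of its underside. It starts flat on the die over the recess, underside 35 mm above the bench, middle within 17 mm of the die's middle, turned up to 17 degrees from the die's x axis.
- stick_mid (a point): The middle of the sanding stick, 7 mm above its underside; axes as the stick's.
- mat: Fixed cork mat on the bench, 200 (x) x 130 (y) x 5 mm thick, at the far left or far right of the working area. Origin: centre of its underside, z up.
- rack: Fixed tool rack between die and cradle: a wooden block 260 (x) x 45 (y) x 45 mm high with a row of upright files and gravers, their handle tops up to 110 mm above the bench. Origin: centre of its underside. Not to be hit.
- slab: Fixed white soldering slab 200 x 130 x 14 mm with a paper chart and tweezers fixed on it; it lies at the other end of the bench from the mat. Origin: centre of its underside.
- torch: Bystander: leave it where it stands. Origin at the centre of its underside. Black hand torch (unlit) on a 75 mm square steel foot, 157 mm tall.
- bottle: Bystander: leave it where it stands. Origin at the centre of its underside. White squeeze bottle with blue cap and spout, 68 mm diameter, 170 mm tall.
- jar: Bystander: leave it where it stands. Origin at the centre of its underside. Clear jar of tool handles, 72 mm diameter, 156 mm tall.
- ring_dish: Bystander: leave it where it stands. Origin at the centre of its underside. White ceramic dish with a cone for rings, 84 mm diameter, 77 mm tall.
- spool: Bystander: leave it where it stands. Origin at the centre of its underside. Spool of white thread, 52 mm diameter, 57 mm tall.
- pliers: Bystander: leave it where it stands. Origin at the centre of its underside. Red-handled pliers lying flat, about 140 x 55 x 12 mm, near the robot's base.
There are look-alikes about, which are no part of the job. What is shaped like the punch but green is not meant. There is more than one size of the stick; the one meant has the size given above.

How it is judged (in metres and radians):
On the way, in this order (a step that is already met when the one before it is completed fails the run):
1. the sanding stick lies flat on the cork mat, let go and at rest (x of stick_mid in the frame of mat between -0.1 and 0.1 m and y of stick_mid in the frame of mat between -0.065 and 0.065 m and z of stick_mid in the frame of mat below 0.016 m and contact force between stick and mat above 0.1 N and contact force between stick and the fingers below 0.05 N and linear speed of stick below 0.02 m/s), for 0.2 s.
2. the punch hovers, held, over the die's recess, centred, in line, upright and not touching (horizontal distance between punch and die_hole0 below 0.006 m and z of punch in the frame of die_hole0 between 0.004 and 0.018 m and angle between the x axis of punch and the x axis of die, either way round below 0.14 rad and angle between punch's own z axis and vertical below 0.1 rad and contact force between punch and die below 0.05 N and contact force between punch and the fingers above 1 N and linear speed of punch below 0.02 m/s), for 0.2 s.
At the end, for the whole second after the job is handed in: The stick lies flat, released, its middle over the cork mat (under 16 mm up). The punch is held still, clear of the die, its foot within 6 mm of the recess centre, 4 to 18 mm above the die's top, in line within 0.14 rad, tilted under 0.1 rad (all of step 1 and all of step 2); the arm keeps its last pose, push and grip.
It fails at once if the punch touches the die (contact force between punch and die above 0.5 N).
It fails at once if the tool rack is hit (contact force between rack and anything else above 2 N).
It fails at once if a bystander is shifted by more than 20 mm (distance of any of torch, bottle, jar, ring_dish, spool, pliers from where it was at the start of the episode above 0.02 m).
It also fails if it takes over 58 s, if anything falls off the work surface, if the arm or the gripper's body presses on something with over 40 N, if the wrist force passes 120 N, or if a joint passes its speed limit or range.

### The arm

A 6-joint arm with a two-finger parallel gripper is mounted at the origin on the work surface. World frame = base frame: x ahead of the robot, y to its left, z up, the work surface at z = 0. Lengths are in m, angles in degrees, forces in N, time in s.
With the tool pointing down it reaches from about 0.3 to 0.875 m from the base axis. Payload 4.2 kg.
Tool frame: the origin (TCP) lies on the centre line of the jaws, within the pads' length; the fingertips stand 11 mm ahead of it and the grasp point (between the pads) lies 8 mm behind it; z points along the fingers, y is the line along which they close (so a half turn about z gives the same grasp; the last joint's range is limited). The gripper opens to 85 mm and grips with 20 to 120 N. Pads are 22 mm wide; open, the fingers measure 114 mm over their backs; the gripper's body (76 mm by 85 mm) begins 54 mm behind the grasp point. The pads swing forward as they close: fully open they stand 13 mm farther back than shut.
Start: joints at [-72.422, 18.312, 89.639, -0, 72.044, -1.146], TCP at [0.185, -0.545, 0.242] pointing down, gripper open.
Joint ranges: [-177.97, 177.97], [-48.28, 115.42], [12.27, 149.76], [-77.06, 257.06], [2.81, 150.46], [-146.56, 146.56]. Speed limits (degrees/s): [147.25, 147.25, 180, 180, 180, 180].

### API

Orientations are given as [roll, pitch, yaw] about the fixed x, y, z axes, in that order (R = Rz(yaw) Ry(pitch) Rx(roll)).
In Python, from plant import sensors, camera, camera_info, env gives the robot as it stands. The module is installed in compiled form; this text tells all that it offers.
- The arm moves only by the tool send_rows, never from a script. Its argument "deltas" is one flat list of numbers, 5 for each row, row after row: the shift along the tool's x, y, z in cm, then the turn about the tool's z in rad, then the gripper command: -1 is fully open, 1 is shut, values between are in proportion. In form: [x, y, z, yaw, fingers, x, y, z, yaw, fingers, ...]. A call has 1 to 20 rows; each row is the pose to reach, as a shift and turn from the pose commanded when the call began, along the tool's axes at that moment; what a row does not reach only later rows make up. A row lasts 1/12 s, in which the tool goes at most 41.7 mm and 7.16 degrees, less where a joint would pass 70% of its speed; a pose out of reach is approached as far as the arm can. A call with a gripper value outside its range is refused whole. The fingers move at their own pace and stop on an object; "force" is the grip in N (left out, the last holds). Time passes only in rows, so rows that repeat a pose let the fingers close. It gives the time, the measured TCP pose, the force, the opening and the grip force at its end, in the units of the state.
- sensors.state(): the state, without advancing time (a new reading comes with each control period).
- camera(name): name is "scene" or "top" or "wrist"; returns the picture (480x640x3 uint8, blue, green, red); there is no depth.
- camera_info(name): a dict with "fx", "fy", "cx", "cy" (pixels), "rvec" (rotation vector, rad) and "tvec" (3), from world to camera coordinates, as OpenCV has them; the wrist camera has in their place "tool_from_camera" (4x4, takes a point from camera to tool coordinates, whose origin is the TCP and whose axes are the flange's). Camera axes: x right, y down, z forward; pixel columns grow to the right and rows downward; lengths in m; the calibration is good to about 2 mm. The wrist camera is an equidistant fisheye: a pixel r from the principal point sees the ray r / f radians off the axis. A picture is of the moment at which its call begins: read the wrist's pose just before it. camera_info takes no time and is no camera call.
- env.sign_off(): hands the job in; it is judged then, once.
The state is a dict: "time": time; "qpos": joint angles; "qd": joint speeds; "effort": joint torques, N m; "eef_pos": TCP position; "orientation": TCP orientation; "contact_force": force on the tool from outside, world axes, zero at the start; "torque": the same for the moment, N m; "finger_gap": finger opening in m; "gripper_force": force on a finger pad.
Only numpy, scipy, OpenCV 4.12 (cv2) and the standard library are available. Lean on these libraries where they do the work, as an engineer would, in place of code of your own. Each camera call takes 0.05 s, during which the arm holds its last target. There are 200 camera calls.

## Working session

There is one attempt and no reset: what is moved stays moved. The work goes in short steps, Python scripts to look and compute and a tool call to move; the robot and the scene stay as the last step left them, time stands still between calls to the robot, and variables do not carry over. Pictures are saved under pics/ and viewed, at most 10 in all, crops included, and the job is handed in when it is done.

Besides the shell and the picture viewer there is one more tool, called after "Call:" as name(argument=value, ...) on one line, values as JSON. send_rows: Moves the arm, as the interface text tells. Its arguments: {"type":"object","properties":{"deltas":{"type":"array","items":{"type":"number"}},"force":{"type":"number"}},"required":["deltas"]}

```bash
mkdir -p pics
cat > h.py <<'E'
import numpy as np, cv2
from plant import sensors, camera, camera_info, env
from scipy.spatial.transform import Rotation as R
def ray(name,uv,st=None):
    i=camera_info(name); uv=np.atleast_2d(np.array(uv,float))
    x=(uv[:,0]-i['cx'])/i['fx']; y=(uv[:,1]-i['cy'])/i['fy']
    if name=='wrist':
        r=np.hypot(x,y); k=np.where(r>1e-9,np.sin(r)/np.maximum(r,1e-9),1)
        d=np.c_[x*k,y*k,np.cos(r)]; T=np.array(i['tool_from_camera'])
        Rw=R.from_euler('xyz',st['orientation'],degrees=True).as_matrix()
        return Rw@T[:3,3]+np.array(st['eef_pos']), d@(Rw@T[:3,:3]).T
    M=cv2.Rodrigues(np.array(i['rvec'],float))[0]
    return -M.T@np.array(i['tvec']).ravel(), np.c_[x,y,np.ones_like(x)]@M
def onz(name,uv,z,st=None):
    o,d=ray(name,uv,st); return o+d*((z-o[2])/d[:,2:3])
E
python3 - <<'E'
from h import *
print(sensors.state())
for n in('top','scene'):
    im=camera(n); cv2.imwrite(f'pics/{n}0.png',im); print(n,{k:np.round(v,3) for k,v in camera_info(n).items()})
print(camera_info('wrist'))
E
```

```text
{'time': 0.0, 'qpos': array([-7.24227020e+01,  1.83518112e+01,  8.97079350e+01, -2.38543290e-04,
        7.20453679e+01, -1.14742989e+00]), 'qd': array([-0.01425495,  0.05904237, -0.02415954, -0.03816429,  0.00538935,
        0.10428258]), 'effort': array([ 2.03654708e-03, -4.15510690e+01, -2.34157097e+01,  4.63918477e-04,
        8.20683228e-03,  2.10406949e-05]), 'eef_pos': array([ 0.18442886, -0.54411728,  0.24147019]), 'orientation': array([-1.79894902e+02, -1.87817489e-03,  1.87247999e+01]), 'contact_force': array([ 0.00959519, -0.30561983,  0.01955965]), 'torque': array([0.03919392, 0.02120959, 0.04011796]), 'gripper_force': 0.0, 'finger_gap': 0.08530404284877995}
top {'fx': np.float64(447.539), 'fy': np.float64(447.539), 'cx': np.float64(323.42), 'cy': np.float64(230.581), 'rvec': array([ 2.164, -2.107,  0.205]), 'tvec': array([-0.017,  0.533,  0.967])}
scene {'fx': np.float64(598.923), 'fy': np.float64(598.923), 'cx': np.float64(317.121), 'cy': np.float64(244.142), 'rvec': array([ 1.919,  1.043, -0.602]), 'tvec': array([-0.263, -0.167,  1.515])}
{'fx': 371.64829954431775, 'fy': 371.64829954431775, 'cx': 323.96318718458826, 'cy': 235.0271911714074, 'tool_from_camera': array([[ 6.56318970e-04, -9.58419068e-01, -2.85363733e-01,
         7.29994161e-02],
       [ 9.99999748e-01,  7.06386835e-04, -7.25243067e-05,
         4.50702859e-04],
       [ 2.71085862e-04, -2.85363613e-01,  9.58419290e-01,
        -1.31455041e-01],
       [ 0.00000000e+00,  0.00000000e+00,  0.00000000e+00,
         1.00000000e+00]])}
```

View pics/top0.png

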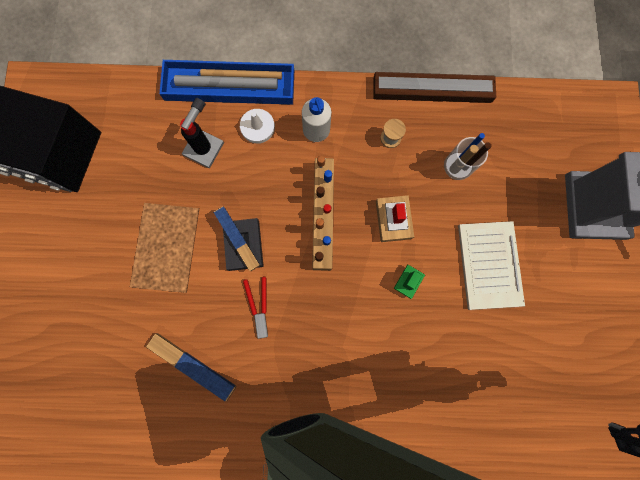

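View pics/scene0.png

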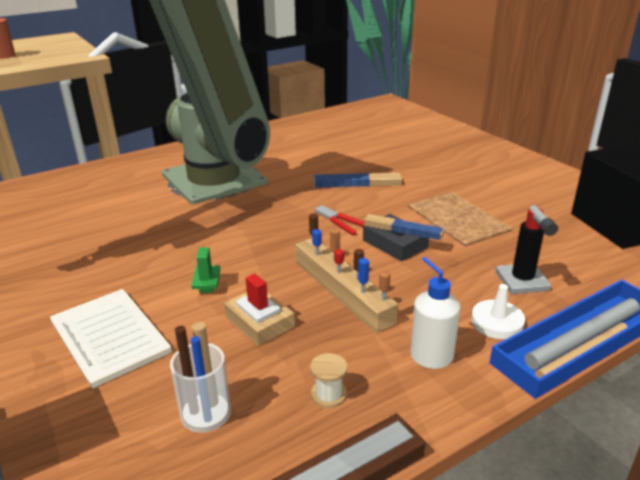

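Top view, candidates: sticks are the one on the die (237,238) and a larger one lying on the bench (190,366). Punches are the red one in the cradle (398,215) and a green one (408,281). I choose the stick on the die and the red punch. The mat is at (165,248), the rack at (323,214).

Run:
```python
from h import *
im=cv2.imread('pics/top0.png'); hsv=cv2.cvtColor(im,cv2.COLOR_BGR2HSV)
def P(n,uv,z): print(n,np.round(onz('top',uv,z),3).tolist())
P('stick corners hand',[[214,211],[223,208],[259,266],[250,271]],.049)
P('lookalike',[[145,345],[154,334],[236,386],[226,399]],.014)
P('die top hand',[[226,225],[257,219],[263,263]],.035)
P('mat',[[146,204],[198,207],[187,292],[131,288]],.005)
P('rack',[[314,158],[334,158],[331,270],[313,270]],.045)
P('cradle',[[377,199],[410,196],[413,237],[382,240]],.03)
P('handle',[[401,213]],.09)
P('pliers',[[245,280],[265,277],[262,338]],.01)
def m(lo,hi,x0,y0,x1,y1):
    k=cv2.inRange(hsv,lo,hi); z=np.zeros_like(k); z[y0:y1,x0:x1]=k[y0:y1,x0:x1]; return z
def big(n,k,z):
    c=max(cv2.findContours(k,0,2)[0],key=cv2.contourArea); b=cv2.boxPoints(cv2.minAreaRect(c)); p=onz('top',b,z)[:,:2]
    s=np.linalg.norm(np.roll(p,-1,0)-p,axis=1); i=np.argmax(s[:2]); v=np.roll(p,-1,0)[i]-p[i]
    print(n,'centre',np.round(p.mean(0),4),'sides',np.round(s[:2],4),'long axis deg',np.degrees(np.arctan2(v[1],v[0])).round(1)%180)
big('blue',m((100,80,40),(130,255,255),205,200,270,280),.049)
big('pale',m((10,60,140),(25,190,255),205,200,270,280),.049)
big('dark die',m((0,0,0),(180,140,95),215,210,270,280),.035)
big('red',m((174,150,90),(180,255,255),380,190,420,245)|m((0,200,90),(4,255,255),380,190,420,245),.09)
big('white',m((0,0,150),(180,50,255),380,190,420,245),.04)
cv2.imwrite('pics/crop1.png',cv2.resize(np.hstack([im[195:285,200:275],im[185:275,365:440]]),None,fx=5,fy=5,interpolation=2))
```

```text
stick corners hand [[0.571, 0.247, 0.049], [0.578, 0.227, 0.049], [0.449, 0.139, 0.049], [0.437, 0.158, 0.049]]
lookalike [[0.269, 0.388, 0.014], [0.293, 0.37, 0.014], [0.187, 0.181, 0.014], [0.159, 0.201, 0.014]]
die top hand [[0.542, 0.221, 0.035], [0.558, 0.151, 0.035], [0.457, 0.132, 0.035]]
mat [[0.593, 0.419, 0.005], [0.589, 0.296, 0.005], [0.389, 0.306, 0.005], [0.394, 0.435, 0.005]]
rack [[0.705, 0.024, 0.045], [0.707, -0.023, 0.045], [0.444, -0.022, 0.045], [0.443, 0.019, 0.045]]
cradle [[0.615, -0.126, 0.03], [0.624, -0.203, 0.03], [0.527, -0.21, 0.03], [0.518, -0.138, 0.03]]
handle [[0.569, -0.171, 0.09]]
pliers [[0.419, 0.175, 0.01], [0.427, 0.129, 0.01], [0.29, 0.129, 0.01]]
blue centre [0.5341 0.2103] sides [0.0282 0.0987] long axis deg 34.599999999999994
pale centre [0.5082 0.1913] sides [0.1456 0.18  ] long axis deg 2.6999999999999886
dark die centre [0.5121 0.1518] sides [0.0518 0.1246] long axis deg 31.69999999999999
red centre [ 0.5731 -0.1692] sides [0.0176 0.0341] long axis deg 6.599999999999994
white centre [ 0.5512 -0.1732] sides [0.0451 0.0209] long axis deg 104.3
```

View pics/crop1.png

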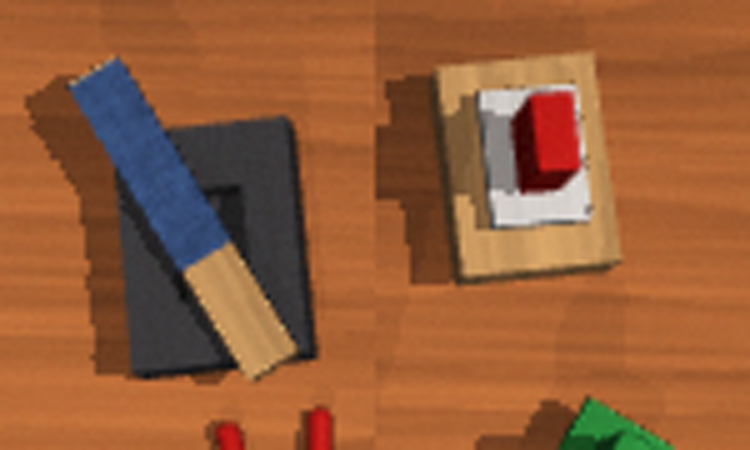

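The crop shows the stick I chose lying on the dark die over the recess, one end bare (210–259 px). Its length measures 161 mm, so it is the right size. The red punch stands in the pale cradle. Moving to hover over the stick.

Call:
send_rows(deltas=[54.4,-59.2,8,-0.26,-1,54.4,-59.2,8,-0.26,-1,54.4,-59.2,8,-0.26,-1,54.4,-59.2,8,-0.26,-1,54.4,-59.2,8,-0.26,-1,54.4,-59.2,8,-0.26,-1,54.4,-59.2,8,-0.26,-1,54.4,-59.2,8,-0.26,-1,54.4,-59.2,8,-0.26,-1,54.4,-59.2,8,-0.26,-1,54.4,-59.2,8,-0.26,-1,54.4,-59.2,8,-0.26,-1,54.4,-59.2,8,-0.26,-1,54.4,-59.2,8,-0.26,-1,54.4,-59.2,8,-0.26,-1,54.4,-59.2,8,-0.26,-1,54.4,-59.2,8,-0.26,-1,54.4,-59.2,8,-0.26,-1,54.4,-59.2,8,-0.26,-1,54.4,-59.2,8,-0.26,-1])

```text
time: 1.77
eef_pos: [0.5113, 0.1952, 0.1613]
orientation: [-179.9, -0.1, 33.8]
contact_force: [0.5, -0.4, -1.0]
finger_gap: 0.0852
gripper_force: 0.0
```

```bash
cat >> h.py <<'E'
def box(mask,z,st,mn=0,name='wrist'):
    c=max(cv2.findContours(mask,0,1)[0],key=cv2.contourArea).reshape(-1,2)
    p=onz(name,c,z,st)[:,:2].astype(np.float32)*1000
    r=cv2.minAreaRect(p); b=cv2.boxPoints(r); s=np.linalg.norm(b[1]-b[0]),np.linalg.norm(b[2]-b[1])
    v=b[1]-b[0] if s[0]>s[1] else b[2]-b[1]
    return np.round(r[0],1),np.round(s,1),round(float(np.degrees(np.arctan2(v[1],v[0]))%180),1)
E
python3 - <<'E'
from h import *
st=sensors.state(); im=camera('wrist'); cv2.imwrite('pics/w1.png',im); np.save('st1.npy',st,allow_pickle=True)
hsv=cv2.cvtColor(im,cv2.COLOR_BGR2HSV)
b=cv2.inRange(hsv,(100,80,30),(130,255,255)); print('blue',box(b,.049,st))
for n,uv in dict(c=(320,240),s=(320,400)).items(): print(n,hsv[uv[1],uv[0]])
E
```

```text
blue (array([535.4, 208.8]), array([27.8, 98.2], dtype=float32), 33.6)
c [108 140 138]
s [ 13 187 176]
```

View pics/w1.png

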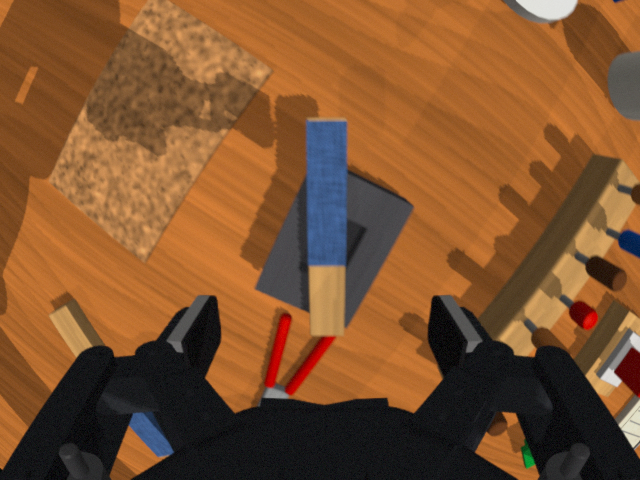

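The wrist view shows the stick from (306,119) to (344,334), the die beneath it, the mat at upper left, and the pliers' handle tips by the die at (285,318) and (330,340).

Run:
```python
from h import *
st=np.load('st1.npy',allow_pickle=True).item()
s=onz('wrist',[[306,119],[347,119],[345,334],[311,334]],.049,st); print(np.round(s,4).tolist(),s.mean(0))
a=(s[0]+s[1]-s[2]-s[3])/2; print(np.linalg.norm(a),np.degrees(np.arctan2(a[1],a[0])))
d=onz('wrist',[[412,207],[257,287],[345,322],[302,180]],.035,st); print('die',np.round(d,4).tolist())
m=onz('wrist',[[272,70],[147,261],[50,179],[157,0]],.005,st); print('mat',np.round(m,4).tolist())
```

```text
[[0.5704, 0.2483, 0.049], [0.5852, 0.2263, 0.049], [0.4554, 0.1379, 0.049], [0.441, 0.1595, 0.049]] [0.51298054 0.19298539 0.049     ]
0.1570112819094302 34.35651512085783
die [[0.5614, 0.1518, 0.035], [0.4451, 0.2124, 0.035], [0.4579, 0.1388, 0.035], [0.5332, 0.2279, 0.035]]
mat [[0.5881, 0.294, 0.005], [0.3924, 0.3062, 0.005], [0.4018, 0.4358, 0.005], [0.5925, 0.4153, 0.005]]
```

Call:
send_rows(deltas=[0,0.28,4,-0.01,-1,0,0.28,8,-0.01,-1,0,0.28,11.2,-0.01,-1,0,0.28,11.2,-0.01,-1,0,0.28,11.2,-0.01,0.3,0,0.28,11.2,-0.01,1,0,0.28,11.2,-0.01,1,0,0.28,11.2,-0.01,1,0,0.28,11.2,-0.01,1,0,0.28,11.2,-0.01,1,0,0.28,11.2,-0.01,1,0,0.28,11.2,-0.01,1], force=30)

```text
time: 2.82
eef_pos: [0.5123, 0.1886, 0.0522]
orientation: [179.9, -0.2, 34.2]
contact_force: [-1.1, -0.3, 8.8]
finger_gap: 0.0251
gripper_force: 29.9
```

Call:
send_rows(deltas=[0,0,-3,0,1,0,0,-6,0,1,2,-3.9,-6,0.1,1,4,-7.8,-6,0.2,1,6,-11.7,-6,0.33,1,8.1,-15.6,-6,0.33,1,8.1,-15.6,-6,0.33,1,8.1,-15.6,-3,0.33,1,8.1,-15.6,0,0.33,1,8.1,-15.6,1.5,0.33,1,8.1,-15.6,1.5,0.33,1])

```text
time: 3.73
eef_pos: [0.4882, 0.3611, 0.0318]
orientation: [179.8, 0.4, 15.3]
contact_force: [-1.6, 0.1, -0.7]
finger_gap: 0.0249
gripper_force: 30.1
```

Call:
send_rows(deltas=[0,0,0.5,0,1,0,0,0.8,0,1,0,0,0.9,0,1,0,0,0.9,0,1,0,0,0.9,0,-0.2,0,0,0.9,0,-1,0,0,0.9,0,-1,0,0,0.9,0,-1,0,0,0.9,0,-1,0,0,-3,0,-1,0,0,-7,0,-1,0,0,-11,0,-1,0,0,-15,0,-1,0,0,-17,0,-1,0,0,-17,0,-1])

```text
time: 4.98
eef_pos: [0.493, 0.3646, 0.2117]
orientation: [-179.8, -0.6, 15.3]
contact_force: [1.0, 0.3, 0.4]
finger_gap: 0.0855
gripper_force: 0.0
```

Call:
send_rows(deltas=[-3.9,17.9,0,0.11,-1,-3.9,17.9,3,0.11,-1,-3.9,17.9,5,0.11,-1,-3.9,17.9,5,0.11,-1,-3.9,17.9,5,0.11,-1,-3.9,17.9,5,0.11,-1,-3.9,17.9,5,0.11,-1,-3.9,17.9,5,0.11,-1,-3.9,17.9,5,0.11,-1])

```text
time: 5.73
eef_pos: [0.5006, 0.1811, 0.1556]
orientation: [-180.0, -0.1, 9.0]
contact_force: [-0.2, 0.3, -0.2]
finger_gap: 0.0854
gripper_force: 0.0
```

Run:
```python
from h import *
st=sensors.state(); im=camera('wrist'); cv2.imwrite('pics/w2.png',im); np.save('st2.npy',st,allow_pickle=True)
print(st['eef_pos'],st['orientation'],st['qpos'])
hsv=cv2.cvtColor(im,cv2.COLOR_BGR2HSV)
for p in [(320,240),(290,190),(260,240),(380,240)]: print(p,hsv[p[1],p[0]])
```

```text
[0.50058338 0.18108344 0.15555153] [-1.79978326e+02 -5.56314406e-02  9.04379456e+00] [1.86424787e+01 1.86023426e+01 1.02724109e+02 1.41671848e-02
 5.86150825e+01 9.95913017e+01]
(320, 240) [80 10 73]
(290, 190) [165   7  77]
(260, 240) [ 14 186 130]
(380, 240) [ 13 161 155]
```

View pics/w2.png

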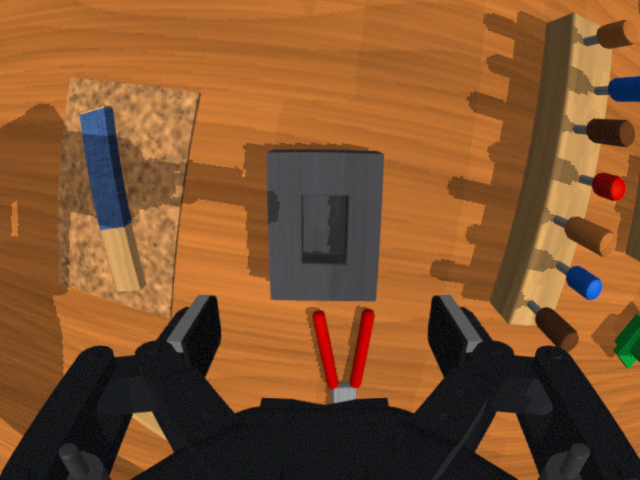

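The stick lies on the mat at (112,200). The die is clear: top face (269,153)–(376,300), recess (302,195)–(347,263).

Run:
```python
from h import *
st=np.load('st2.npy',allow_pickle=True).item(); im=cv2.imread('pics/w2.png')
def quad(n,q,z):
    g=cv2.cvtColor(im,cv2.COLOR_BGR2GRAY)
    q=cv2.cornerSubPix(g,np.float32(q).reshape(-1,1,2),(4,4),(-1,-1),(3,30,.01)).reshape(-1,2)
    p=onz('wrist',q,z,st)[:,:2]*1000; a=(p[0]+p[1]-p[2]-p[3])/2; b=(p[0]+p[3]-p[1]-p[2])/2
    print(n,q.round(1).tolist(),p.mean(0).round(1),'size',np.linalg.norm(a).round(1),np.linalg.norm(b).round(1),'ang',np.degrees(np.arctan2(a[1],a[0])).round(1),np.degrees(np.arctan2(b[1],b[0])).round(1)-90)
quad('recess',[[302,195],[347,195],[347,263],[302,263]],.035)
quad('dietop',[[269,153],[383,153],[376,300],[270,300]],.035)
hsv=cv2.cvtColor(im,cv2.COLOR_BGR2HSV)
m=cv2.inRange(hsv,(0,0,0),(180,90,120)); m[:, :240]=0;m[:,400:]=0;m[:146]=0;m[310:]=0
print('die mask',box(m,.035,st))
```

```text
recess [[301.5, 193.8000030517578], [348.0, 195.0], [346.0, 264.29998779296875], [301.5, 262.79998779296875]] [502.6 180.9] size 50.8 32.2 ang 8.3 7.299999999999997
dietop [[267.0, 151.6999969482422], [383.29998779296875, 153.60000610351562], [375.1000061035156, 300.6000061035156], [270.3999938964844, 299.1000061035156]] [502.3 181.1] size 109.8 79.3 ang 8.2 8.200000000000003
die mask (array([503.1, 181.3]), array([ 79.5, 111.1], dtype=float32), 8.2)
```

Call:
send_rows(deltas=[0,0,-4,0,-1,0,0,-8,0,-1,1.4,35.8,-8.5,0.03,-1,1.4,35.8,-8.5,0.03,-1,1.4,35.8,-8.5,0.03,-1,1.4,35.8,-8.5,0.03,-1,1.4,35.8,-8.5,0.03,-1,1.4,35.8,-8.5,0.03,-1,1.4,35.8,-8.5,0.03,-1,1.4,35.8,-8.5,0.03,-1,1.4,35.8,-8.5,0.03,-1,1.4,35.8,-8.5,0.03,-1,1.4,35.8,-8.5,0.03,-1,1.4,35.8,-8.5,0.03,-1])

```text
time: 6.95
eef_pos: [0.5701, -0.1701, 0.2403]
orientation: [-180.0, 0.0, 7.3]
contact_force: [0.2, -0.1, 0.0]
finger_gap: 0.0854
gripper_force: 0.0
```

Run:
```python
from h import *
st=sensors.state(); im=camera('wrist'); cv2.imwrite('pics/w3.png',im); np.save('st3.npy',st,allow_pickle=True)
print(st['eef_pos'],st['orientation'],st['qpos'])
hsv=cv2.cvtColor(im,cv2.COLOR_BGR2HSV)
cv2.imwrite('pics/w3c.png',cv2.resize(im[120:340,220:430],None,fx=2.5,fy=2.5))
```

```text
[ 0.57009763 -0.17012527  0.24029538] [-1.79958685e+02  3.55028957e-03  7.32800950e+00] [-1.77419878e+01  2.01966158e+01  8.71109596e+01  3.76178442e-02
  7.27131502e+01  6.49188191e+01]
```

View pics/w3c.png

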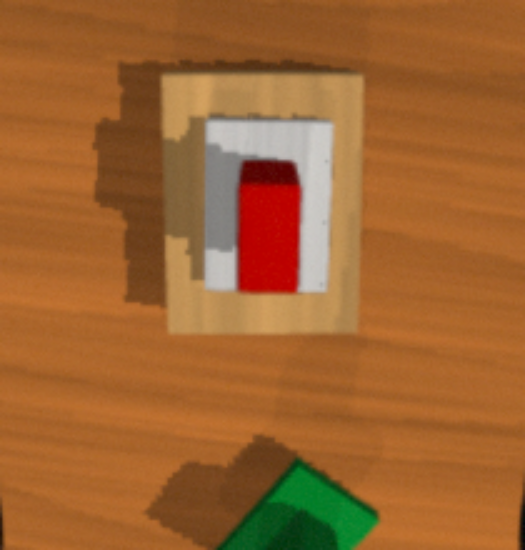

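The crop shows the handle's top face at (238,183)–(298,292) and the flange at (206,119)–(330,291), lined up with the cradle.

Run:
```python
from h import *
st=np.load('st3.npy',allow_pickle=True).item()
for n,q,z in [('handle',[[238,183],[301,183],[298,292],[238,292]],.09),('flange',[[206,119],[333,120],[328,291],[205,291]],.04),('cradle',[[161,73],[364,73],[358,333],[167,333]],.03)]:
    p=onz('wrist',np.array(q)/2.5+[220,120],z,st)[:,:2]*1000; a=(p[0]+p[1]-p[2]-p[3])/2; b=(p[0]+p[3]-p[1]-p[2])/2
    print(n,p.mean(0).round(1),'size',np.linalg.norm(a).round(1),np.linalg.norm(b).round(1),'ang',np.degrees(np.arctan2(a[1],a[0])).round(1))
```

```text
handle [ 575.6 -172.4] size 35.0 19.2 ang 6.7
flange [ 575.4 -172.6] size 64.1 45.7 ang 6.5
cradle [ 573.3 -170.9] size 100.6 74.6 ang 7.4
```

Call:
send_rows(deltas=[0.5,0.3,4,0.012,-1,0.5,0.3,8,0.012,-1,0.5,0.3,11,0.012,-1,0.5,0.3,14,0.012,-1,0.5,0.3,16.5,0.012,-1,0.5,0.3,17.8,0.012,-1,0.5,0.3,17.8,0.012,-1,0.5,0.3,17.8,0.012,0.3,0.5,0.3,17.8,0.012,1,0.5,0.3,17.8,0.012,1,0.5,0.3,17.8,0.012,1,0.5,0.3,17.8,0.012,1,0.5,0.3,17.8,0.012,1,0.5,0.3,17.8,0.012,1,0.5,0.3,17.8,0.012,1], force=90)

```text
time: 8.25
eef_pos: [0.5757, -0.1736, 0.0635]
orientation: [180.0, -0.1, 6.6]
contact_force: [-0.2, 1.4, 6.0]
finger_gap: 0.0192
gripper_force: 89.0
```

Call:
send_rows(deltas=[0,0,-1.5,0,1,0,0,-4,0,1,0,0,-7.5,0,1,0,0,-11,0,1,0,0,-14,0,1,0,0,-15,0,1,-0.2,-2,-15,0,1,-0.5,-5,-15,0,1,-0.8,-9,-15,0,1,-1.2,-13,-15,0,1,-1.5,-17,-15,0,1,-1.9,-21,-15,-0.01,1,-2.2,-25,-15,-0.02,1,-2.5,-29,-15,-0.028,1,-2.8,-32.5,-15,-0.028,1,-3.1,-35,-15,-0.028,1,-3.2,-35.9,-15,-0.028,1,-3.2,-35.9,-15,-0.028,1,-3.2,-35.9,-15,-0.028,1])

```text
time: 9.83
eef_pos: [0.502, 0.1786, 0.2112]
orientation: [179.9, 0.1, 8.2]
contact_force: [-0.3, -0.4, -2.7]
finger_gap: 0.0188
gripper_force: 88.4
```

Call:
send_rows(deltas=[0,0,2,0,1,0,0,5,0,1,0,0,7.5,0,1,0,0,8.5,0,1,0,0,8.5,0,1,0,0,8.5,0,1])

```text
time: 10.33
eef_pos: [0.503, 0.1782, 0.1274]
orientation: [180.0, 0.0, 8.1]
contact_force: [-0.1, -1.2, -2.2]
finger_gap: 0.019
gripper_force: 88.4
```

Run:
```python
from h import *
st=sensors.state(); im=camera('wrist'); np.save('st4.npy',st,allow_pickle=True)
print(st['eef_pos'],st['orientation'])
t=camera('top'); s=camera('scene'); cv2.imwrite('pics/t4.png',t); cv2.imwrite('pics/s4.png',s); cv2.imwrite('pics/w4.png',im)
a=cv2.resize(im[130:400,190:460],(540,540)); b=cv2.resize(s[180:280,350:450],(250,250),interpolation=2)
c=cv2.resize(t[200:280,210:290],(250,250),interpolation=2)
cv2.imwrite('pics/c4.png',np.hstack([a,np.vstack([b,c,np.zeros((40,250,3),np.uint8)])]))
```

```text
[0.50300618 0.17824671 0.12744647] [1.79977741e+02 1.72754291e-03 8.10001209e+00]
```

View pics/c4.png

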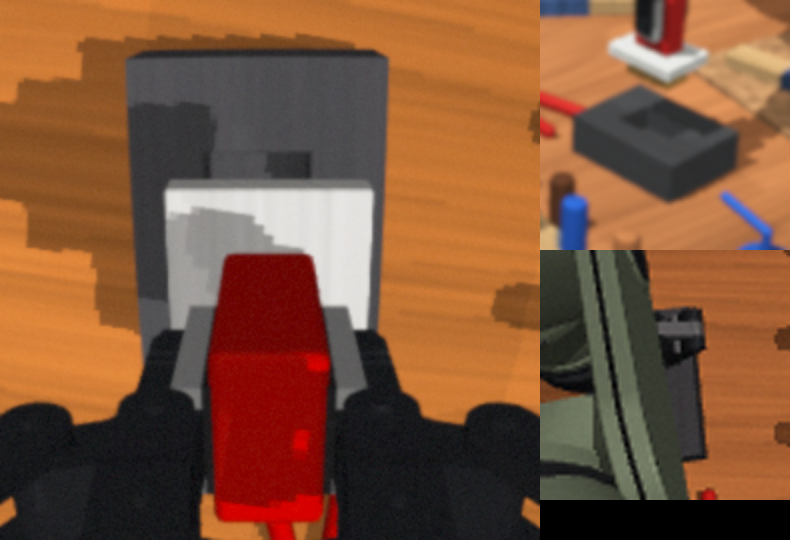

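The crop shows the punch upright above the die. The flange's front edge runs (166,190)–(373,190), the handle top (210,352)–(325,520), and the recess is visible ahead of the flange at (209..312,152).

Run:
```python
from h import *
st=np.load('st4.npy',allow_pickle=True).item()
h=st['eef_pos'][2]-.0495
u=np.array([np.cos(np.radians(8.2)),np.sin(np.radians(8.2))])*1000; n=np.array([-u[1],u[0]])
w=lambda q,z:onz('wrist',np.array(q)/2+[190,130],z,st)[:,:2]
f=w([[166,190],[373,190],[168,325],[369,325]],h+.026); t=w([[210,352],[325,352],[325,520],[213,520]],h+.076); d=w([[128,58],[388,57]],.035); r=w([[209,152],[312,152]],.035)
C=np.array([.5025,.181])
for k,p in dict(flange=f,top=t,die=d,recess=r).items(): print(k,'along/across from recess centre mm',np.round(np.c_[(p-C)@u,(p-C)@n],1).tolist())
```

```text
flange along/across from recess centre mm [[31.6, 18.9], [31.6, -26.0], [-0.7, 19.9], [-0.7, -26.6]]
top along/across from recess centre mm [[18.4, 6.0], [18.4, -12.2], [-16.5, -13.5], [-16.5, 6.8]]
die along/across from recess centre mm [[54.7, 39.2], [54.8, -39.6]]
recess along/across from recess centre mm [[25.2, 15.0], [25.2, -16.8]]
```

Call:
send_rows(deltas=[0,-0.3,0,0,1,0,-0.3,0.8,0,1,0,-0.3,1.6,0,1,0,-0.3,2.4,0,1,0,-0.3,2.9,0,1,0,-0.3,3.2,0,1,0,-0.3,3.2,0,1,0,-0.3,3.2,0,1,0,-0.3,3.2,0,1,0,-0.3,3.2,0,1])

```text
time: 11.32
eef_pos: [0.5022, 0.1822, 0.0956]
orientation: [-180.0, -0.0, 8.2]
contact_force: [-0.1, -0.1, -2.5]
finger_gap: 0.0193
gripper_force: 88.4
```

Run:
```python
from h import *
st=sensors.state(); im=camera('wrist'); s=camera('scene'); np.save('st5.npy',st,allow_pickle=True); cv2.imwrite('pics/w5.png',im)
print(st['eef_pos'],st['orientation'],st['contact_force'])
a=cv2.resize(im[130:400,190:460],(540,540)); b=cv2.resize(s[180:280,350:450],(250,250),interpolation=2); c=cv2.resize(s[170:260,390:520],(250,173))
cv2.imwrite('pics/c5.png',np.hstack([a,np.vstack([b,c,np.zeros((117,250,3),np.uint8)])]))
```

```text
[0.50224307 0.18223673 0.09562097] [-1.79997704e+02 -4.71687344e-02  8.18185558e+00] [-0.13054645 -0.08642452 -2.48683369]
```

View pics/c5.png

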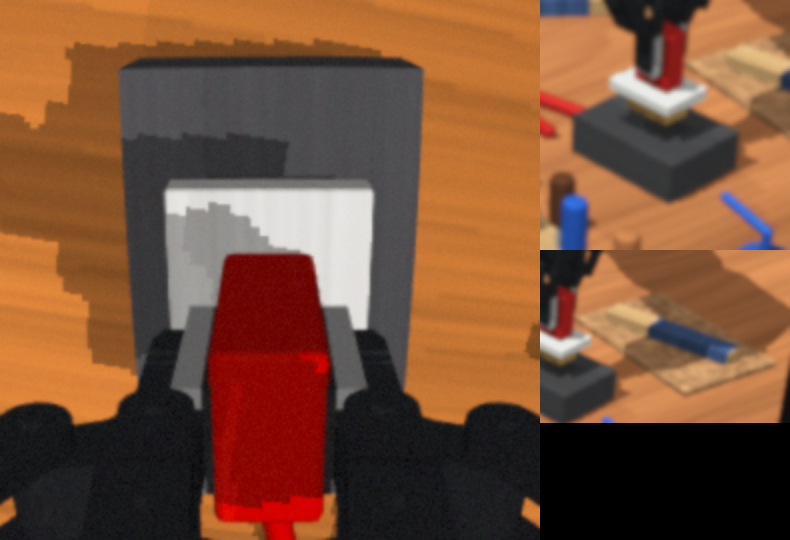

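The foot hovers about 11 mm above the die, within about 1 mm of centre and at 8.2° yaw like the die. The stick lies flat on the mat. Handing in.

```bash
python3 -c "
from plant import env
print(env.sign_off())"
```

```text
the job is handed in; nothing more can be done
None
```

The stick lies flat on the cork mat. The punch is held upright over the die's recess, lined up with it, centred to about 1 mm, and its foot is about 11 mm above the die's top by my measurement. The job is handed in, but no verdict came back.

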